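# Unclip the lid of the low snack box

## Robot

A 7-joint arm with a two-finger parallel gripper is mounted at the origin on a cart in front of the work surface, level with it; the furniture and walls round the work are solid. World frame = base frame: x ahead of the robot, y to its left, z up, the work surface at z = 0. Lengths are in mm, angles in degrees, forces in N, time in s.
With the tool pointing down it reaches from about 400 to 900 mm from the base axis. Payload 5.6 kg.
Tool frame: the origin (TCP) lies at the very end of the fingers, on their centre line; the grasp point (between the pads) lies 19 mm behind it (env.grasp_offset is the distance from the TCP to the grasp point, in mm); z points along the fingers, y is the line along which they close (so a half turn about z gives the same grasp; the last joint's range is limited). The gripper opens to 92 mm and grips with 3 to 60 N. Pads are 20 mm wide; open, the fingers measure 128 mm over their backs; the gripper's body (75 mm by 189 mm) begins 69 mm behind the grasp point.
Start: joints at [-2.464, 26.786, -0.665, 91.828, 0.344, 61.387, -3.226], TCP at [650.008, -0.045, 179.392] pointing down, gripper open.
Joint ranges: [-144.91, 144.91], [-17.63, 115.5], [-89.93, 88.59], [15.96, 139.68], [-74.01, 254.01], [8.47, 105.57], [-167.45, 167.45]. Speed limits (degrees/s): [147.25, 147.25, 180, 180, 180, 180, 180].

## Interface

Orientations are given as a 3x3 rotation matrix whose columns are the frame's x, y, z axes.
In Python, from plant import sense, vision, ticket, env gives the robot as it stands.
- The arm moves only by the tool arm_command, never from a script. Its argument "targets" is a list of rows, each a list of 4 numbers: the shift along the tool's x, y, z in m, then the turn about the tool's z in degrees. A call has 1 to 10 rows; each row shifts and turns the commanded pose from where the row before left it, along the tool's axes as they then stand; what a row does not reach is not made up. A row lasts 1/10 s, in which the tool goes at most 50 mm and 8.59 degrees, less where a joint would pass 70% of its speed; a pose out of reach is approached as far as the arm can. A call is refused whole if a number of a shift passes 0.05 or a number of a turn 8.59, either way. A call with a gripper value outside its range is refused whole. "gripper" is the opening in per cent of the stroke, from 0 (shut) to 100 (fully open), set as the call begins (left out, the last holds). The fingers move at their own pace and stop on an object; "grip_force" is the grip in N (left out, the last holds). Time passes only in rows, so rows that do not move let the fingers close. It gives the time, the measured TCP pose, the force, the opening and the grip force at its end, in the units of the state.
- sense(): the state, without advancing time (a new reading comes with each control period).
- vision.capture(name): name is "scene" or "side" or "wrist"; returns a dict with "image" (384x512x3 uint8, blue, green, red), "depth" (384x512 float32, mm along the optical axis (not along the pixel's ray), 0 where there is no reading), "camera_matrix" (3x3 intrinsics, pixels), "T" (4x4, takes a point from camera to world coordinates). Camera axes: x right, y up, looking along -z (the intrinsics and any distortion apply to the point x, -y, -z); pixel columns grow to the right and rows downward; lengths in mm; the calibration is good to about 2 mm. A picture is of the moment at which its call begins.
- ticket.hand_in(): hands the job in; it is judged then, once.
The state is a dict: "t": time; "joint_pos": joint angles; "joint_vel": joint speeds; "joint_efforts": joint torques, N m; "tool_pos": TCP position; "ee_rot": TCP orientation; "contact_force": force on the tool from outside, world axes, zero at the start; "wrist_torque": the same for the moment, N m; "gripper_width": opening from 0.0 (shut) to 1.0 (fully open); "grasp_force": force on a finger pad.
Only numpy, scipy, OpenCV 4.12 (cv2) and the standard library are available. Lean on these libraries where they do the work, as an engineer would, in place of code of your own. Each camera call takes 0.05 s, during which the arm holds its last target. There are 200 camera calls.

## Task

Open the lower of the two snap-lid snack boxes so that it can be filled: pinch the two side tabs of its lid together, lift the lid off, and set it down (do not drop it) right side up on the chopping board. The box itself stays standing where it is, and the taller box is left alone.

Things in the scene. Friction and masses are not known exactly. Their poses are not given: they have to be found in the camera images.
- low_box: The lower snack box: loose, metal, 110 (x) x 40 (y) x 50 mm high, 0.4 kg, open on top under its lid. Origin: centre of its underside on the worktop, z up. The taller box is alike but 85 mm high. The two stand side by side on the left half of the worktop, at least 140 mm apart, either one on the left.
- low_lid: Its white plastic clip-on lid, 112 (x) x 42 (y) mm, 0.1 kg. Origin: centre of the plane seated on the box's rim, 50 mm over the worktop when shut; x along the box, z up. A housing reaches z = +11 mm; a plug skirt reaches down to z = -24 mm inside the box, and the lid stands on it when set down. Grey tab plates stand outside the middle of both long sides (see the joints).
- low_lid_tab_l (a joint): Travel in m of the lid's tab on its +y side: 0 out, 0.005 fully in. An upright ribbed plate 34 mm long (x), z = -13 to +11 mm in the lid's frame, outer face at y = +30 mm, +25 when in; the box wall below is at 20. Sprung: 2 N at first, 6 N fully in. Below 3 mm its hook holds the lid to the box; with both fully in, the lid lifts freely and can be carried by the pinched tabs.
- low_lid_tab_r (a joint): The same for the mirrored tab on the lid's -y side, outer face at y = -30 mm, -25 when in. Both tabs spring out again when let go.
- tall_lid: the identical lid of the taller box, to be left alone. Origin as for the low lid, 85 mm over the worktop.
- board: the wooden chopping board, lying fixed on the worktop to the right of the boxes, empty: 200 (x) x 280 (y) x 15 mm thick. Origin: centre of its underside; its top is 15 mm above the worktop.
Things that resemble listed ones, but are neither listed nor needed, are in the scene too. What is shaped like the low_lid but purple is not meant.

How it is judged (in metres and radians):
On the way, in this order (a step that is already met when the one before it is completed fails the run):
1. both tabs of the low lid are pressed in at least 3 mm at once, the lid still on its box (value of joint each of low_lid_tab_l, low_lid_tab_r above 0.003 m and z of low_lid in the frame of low_box below 0.06 m), for 0.1 s.
2. the lid is lifted clear of the low box, which stays standing (z of low_lid in the frame of low_box above 0.08 m and height (world z) of low_box below 0.012 m and angle between low_box's own z axis and vertical below 0.17 rad), for 0.1 s.
3. the lid is lowered to within 20 mm of resting on the board while still held (contact force between the fingers and low_lid above 1 N and z of low_lid in the frame of board below 0.059 m and x of low_lid in the frame of board between -0.1 and 0.1 m and y of low_lid in the frame of board between -0.14 and 0.14 m), for 0.05 s.
At the end, for the whole second after the job is handed in: The low box's lid lies at rest on the chopping board, right side up within 10 degrees, its centre on the board at least 10 mm in from the edges; the low box stands upright on the worktop within 50 mm of where it stood; the taller box's lid is within 40 mm of where it was and level (x of low_lid in the frame of board between -0.09 and 0.09 m and y of low_lid in the frame of board between -0.13 and 0.13 m and z of low_lid in the frame of board between 0.032 and 0.046 m and angle between low_lid's own z axis and vertical below 0.17 rad and linear speed of low_lid below 0.02 m/s and angle between each of low_box, tall_lid's own z axis and vertical below 0.1 rad and height (world z) of low_box below 0.01 m and distance of low_box from where it was at the start of the episode below 0.05 m and distance of tall_lid from where it was at the start of the episode below 0.04 m); the robot touches nothing.
It fails at once if the low box is lifted more than 40 mm or tipped over (height (world z) of low_box above 0.04 m or angle between low_box's own z axis and vertical above 0.6 rad).
It fails at once if the taller box is opened, or moved more than 60 mm (distance of tall_lid from where it was at the start of the episode above 0.06 m).
It also fails if it takes over 42 s, if anything falls off the work surface, if the arm or the gripper's body presses on something with over 40 N, if the wrist force passes 120 N, or if a joint passes its speed limit or range.

## Working session

There is one attempt and no reset: what is moved stays moved. The work goes in short steps, Python scripts to look and compute and a tool call to move; the robot and the scene stay as the last step left them, time stands still between calls to the robot, and variables do not carry over. Pictures are saved under pics/ and viewed, at most 10 in all, crops included, and the job is handed in when it is done.

Besides the shell and the picture viewer there is one more tool, called after "Request:" in YAML: its name, and indented under it one key for each argument. arm_command: Moves the arm, as the interface text tells. Its arguments: {"type":"object","properties":{"targets":{"type":"array"},"gripper":{"type":"number"},"grip_force":{"type":"number"}},"required":["targets"]}

```bash
mkdir -p pics; cat > h.py <<'E'
import numpy as np, cv2
from plant import sense, vision, ticket, env
def world(c):
    K=c["camera_matrix"];d=c["depth"];h,w=d.shape
    u,v=np.meshgrid(np.arange(w),np.arange(h))
    p=np.stack([(u-K[0,2])/K[0,0]*d,-(v-K[1,2])/K[1,1]*d,-d],-1)
    return p@c["T"][:3,:3].T+c["T"][:3,3]
E
python3 - <<'E'
from h import *
s=sense();print(s["t"],s["tool_pos"],s["ee_rot"],s["gripper_width"])
for n in("scene","side"):
    c=vision.capture(n);cv2.imwrite(f"pics/{n}0.png",c["image"]);np.savez(f"{n}0.npz",**c)
    print(n,c["T"].round(2).tolist())
E
```

```text
0.0 [ 6.49346248e+02 -2.81735957e-02  1.78437143e+02] [[-7.41281506e-07  9.99998406e-01 -1.78560882e-03]
 [ 9.99999994e-01  5.46453578e-07 -1.09110569e-04]
 [-1.09109419e-04 -1.78560889e-03 -9.99998400e-01]] 1.0002117894166993
scene [[0.82, 0.43, -0.38, 136.53], [-0.57, 0.59, -0.57, -590.54], [-0.01, 0.68, 0.73, 824.85], [0.0, 0.0, 0.0, 1.0]]
side [[-0.94, 0.14, -0.32, 175.72], [-0.35, -0.33, 0.88, 902.01], [0.01, 0.93, 0.36, 464.36], [0.0, 0.0, 0.0, 1.0]]
```

View pics/scene0.png

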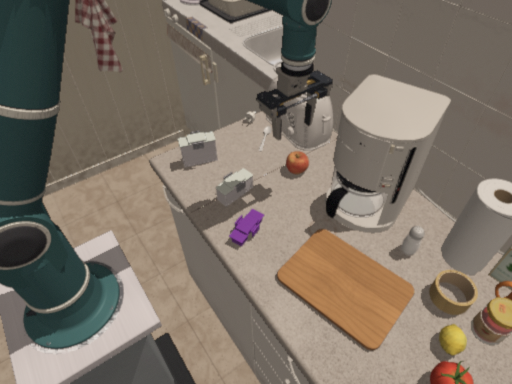

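The scene view shows grey boxes with white lids at (197,148) and (235,186), a purple decoy lid at (247,227), and the board at (345,285). I'll measure the heights to tell the low box from the tall one.

```bash
python3 - <<'E'
from h import *
c=dict(np.load("scene0.npz"));P=world(c)
im=c["image"]
for (u0,u1,v0,v1) in((172,222,125,172),(210,260,165,210)):
    p=P[v0:v1,u0:u1].reshape(-1,3);p=p[(p[:,2]>15)&(p[:,2]<150)]
    zm=np.percentile(p[:,2],97);q=p[p[:,2]>zm-6]
    r=cv2.minAreaRect(q[:,:2].astype(np.float32))
    print(len(p),zm,q.mean(0),r, p.min(0),p.max(0))
hsv=cv2.cvtColor(im,cv2.COLOR_BGR2HSV)
m=(hsv[...,0]<22)&(hsv[...,1]>90)&(abs(P[...,2]-15)<8); m[:, :270]=0;m[:225]=0;m[:,420:]=0
q=P[m];print(len(q),q.mean(0),cv2.minAreaRect(q[:,:2].astype(np.float32)))
s=dict(np.load("side0.npz"));a=im[115:220,165:270];
cv2.imwrite("pics/c.png",np.hstack([cv2.resize(a,(384,384),interpolation=2),cv2.resize(s["image"],(400,384))]))
E
```

```text
971 96.48221574903155 [487.04285916 262.33929456  94.65504149] ((485.5161437988281, 263.9754943847656), (89.50653839111328, 65.23026275634766), 6.600799083709717) [428.43528773 226.3758131   15.02185764] [545.20408265 299.82572184  98.73909245]
753 61.825898804290006 [500.64042604  69.51090069  59.83316431] ((499.22576904296875, 70.51914978027344), (86.82327270507812, 62.17605972290039), 15.064494132995605) [444.07860457 -30.40251684  15.06236984] [559.52467896 102.29926111  65.60084985]
8814 [ 549.58102857 -346.92170902   13.77887349] ((553.5707397460938, -334.94964599609375), (201.4775848388672, 280.0130310058594), 13.16358470916748)
```

View pics/c.png

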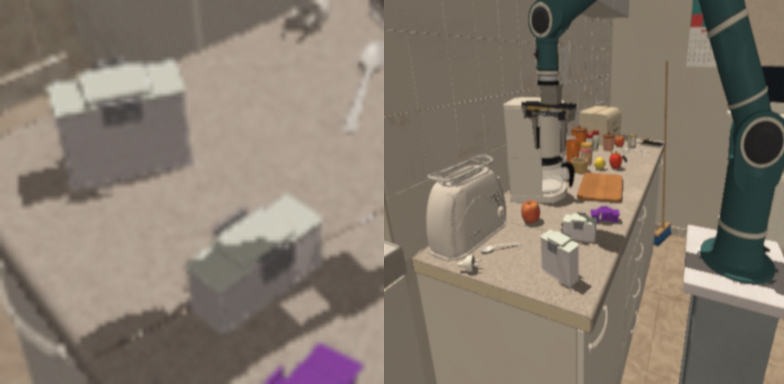

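The low box (top at 61 mm, tabs visible) is the one at pixel (235,186), world about (500, 70), with its long axis yawed about +15°. The other candidates are the tall box (197,148; top at 96 mm) and the purple decoy (247,227). I'll go above the low box with the tool turned +75° and check with the wrist camera.

Request:
arm_command:
  targets:
    - [0.035,-0.05,0,0]
    - [0.035,-0.05,0,0]
    - [0,-0.05,0,0]
    - [0,0,0,8.5]
    - [0,0,0,8.5]
    - [0,0,0,8.5]
    - [0,0,0,8.5]
    - [0,0,0,8.5]
    - [0,0,0,8.5]
    - [0,0,0,8.5]
  gripper: 100

```text
t: 1.1
tool_pos: [517.7, 57.3, 179.1]
ee_rot: [[0.865, 0.502, -0.001], [0.502, -0.865, -0.0], [-0.001, -0.0, -1.0]]
contact_force: [0.4, 0.5, 0.0]
gripper_width: 1.002
grasp_force: 0.0
```

Request:
arm_command:
  targets:
    - [0,0,0,8.5]
    - [0,0,0,7]
    - [0,0,0,0]
    - [0,0,0,0]
    - [0,0,0,0]

```text
t: 1.6
tool_pos: [518.0, 57.4, 179.3]
ee_rot: [[0.965, 0.261, -0.0], [0.261, -0.965, -0.0], [-0.0, -0.0, -1.0]]
contact_force: [-0.8, 0.3, -0.1]
gripper_width: 0.999
grasp_force: 0.0
```

```bash
cat > look.py <<'E'
from h import *
import sys
s=sense();print(s["t"],s["tool_pos"].round(1) if hasattr(s["tool_pos"],"round") else s["tool_pos"],np.round(s["ee_rot"],3).tolist())
c=vision.capture("wrist");np.savez("w.npz",**c);cv2.imwrite(f"pics/{sys.argv[1]}.png",c["image"]);P=world(c)
q=P[(P[...,2]>52)&(P[...,2]<68)&(abs(P[...,0]-500)<80)&(abs(P[...,1]-70)<60)]
z=P[(P[...,2]>42)&(P[...,2]<68)&(abs(P[...,0]-500)<80)&(abs(P[...,1]-70)<60)]
for a in(q,z):print(len(a),a.mean(0).round(1),cv2.minAreaRect(a[:,:2].astype(np.float32)))
E
python3 look.py w1
```

```text
1.6 [518.   57.4 179.3] [[0.965, 0.261, -0.0], [0.261, -0.965, -0.0], [-0.0, -0.0, -1.0]]
3712 [507.9  73.6  56.7] ((504.69390869140625, 73.0924072265625), (111.6530532836914, 61.06746292114258), 9.470622062683105)
3848 [508.1  73.6  56.5] ((504.5968017578125, 73.09805297851562), (112.06723022460938, 61.05986785888672), 9.668546676635742)
```

View pics/w1.png

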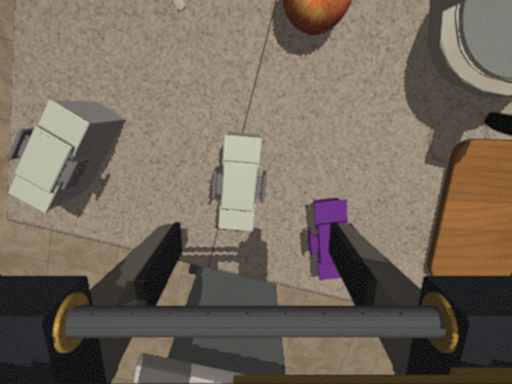

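The wrist view shows the low lid at (240,182) with its tabs at (217,185) and (262,185). The measured 111.7 x 61 mm at 57 mm height matches the description. The centre is (504.7, 73.1) with yaw 9.5°, so I'll correct and descend partway.

Request:
arm_command:
  targets:
    - [0,0,0,5.6]
    - [-0.005,-0.009,0,0]
    - [-0.0055,-0.0087,0,0]
    - [0,0,0.02,0]
    - [0,0,0.02,0]
    - [0,0,0.02,0]
    - [0,0,0.02,0]
    - [0,0,0,0]
    - [0,0,0,0]

```text
t: 2.55
tool_pos: [504.5, 73.6, 99.6]
ee_rot: [[0.986, 0.165, -0.0], [0.165, -0.986, 0.0], [-0.0, -0.0, -1.0]]
contact_force: [0.3, -0.5, 0.2]
gripper_width: 0.999
grasp_force: 0.0
```

```bash
python3 look.py w2
```

```text
2.55 [504.5  73.6  99.6] [[0.986, 0.165, -0.0], [0.165, -0.986, 0.0], [-0.0, -0.0, -1.0]]
6226 [508.5  73.8  56.7] ((504.4032287597656, 73.0369873046875), (111.78428649902344, 60.88225555419922), 10.266780853271484)
6414 [508.7  73.8  56.5] ((504.3094787597656, 73.02000427246094), (111.97482299804688, 60.88225555419922), 10.266780853271484)
```

View pics/w2.png

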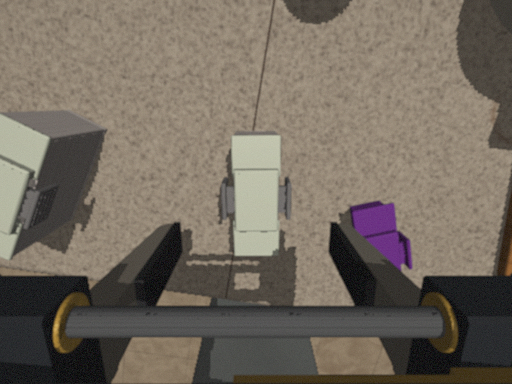

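The tool is aligned: the lid sits centred between the fingers at (256,195), and the decoy is clear. Next I descend and pinch.

Request:
arm_command:
  targets:
    - [0,0,0.02,0]
    - [0,0,0.02,0]
    - [0,0,0.02,0]
    - [0,0,0.009,0]
    - [0,0,0,0]
    - [0,0,0,0]

```text
t: 3.2
tool_pos: [505.7, 73.3, 31.4]
ee_rot: [[0.987, 0.164, 0.002], [0.164, -0.987, 0.0], [0.002, -0.0, -1.0]]
contact_force: [0.8, -0.2, -0.8]
gripper_width: 1.0
grasp_force: 0.0
```

Request:
arm_command:
  targets:
    - [0,0,0,0]
    - [0,0,0,0]
    - [0,0,0,0]
    - [0,0,0,0]
    - [0,0,0,0]
    - [0,0,0,0]
    - [0,0,0,0]
    - [0,0,0,0]
    - [0,0,0,0]
    - [0,0,0,0]
  gripper: 0
  grip_force: 25

```text
t: 4.2
tool_pos: [504.8, 73.1, 30.4]
ee_rot: [[0.987, 0.163, -0.0], [0.163, -0.987, -0.0], [-0.0, 0.0, -1.0]]
contact_force: [0.4, -0.9, -0.8]
gripper_width: 0.153
grasp_force: 0.0
```

The opening reads 0.153 (about 14 mm) with no force, well below the roughly 0.54 expected. I'll look before moving.

```bash
python3 - <<'E'
from h import *
s=sense();print(s["t"],s["gripper_width"],s["grasp_force"])
a=vision.capture("wrist");b=vision.capture("side");c=vision.capture("scene")
s=sense();print(s["t"],s["gripper_width"],s["grasp_force"])
r=lambda x:cv2.resize(x,(400,300),interpolation=2)
cv2.imwrite("pics/g1.png",np.vstack([np.hstack([r(a["image"]),r(b["image"][190:280,190:310])]),np.hstack([r(c["image"][110:230,150:310]),r(c["image"])])]))
E
```

```text
4.2 0.1526997251775555 0.0
4.35 0.02432983001926843 0.0
```

View pics/g1.png

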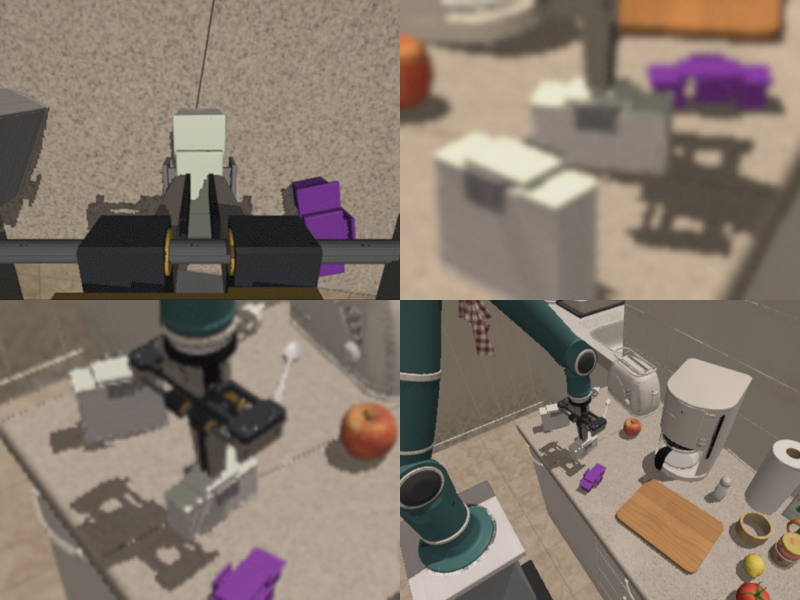

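The fingers closed freely with the lid still shut. In the wrist view they are over the lid's near part, at about (195,190). I'll measure the true fingertip position from depth.

```bash
python3 - <<'E'
from h import *
s=sense();print(s["t"],s["gripper_width"],s["tool_pos"],env.grasp_offset)
for n in("wrist","scene","side"):
    c=vision.capture(n);P=world(c);np.savez(f"g_{n}.npz",**c)
    g=c["image"].max(2)
    m=(c["depth"]>0)&(abs(P[...,0]-505)<130)&(abs(P[...,1]-73)<70)&(P[...,2]>15)&(P[...,2]<140)
    print(n,m.sum())
    for z in range(20,140,8):
        k=m&(P[...,2]>=z)&(P[...,2]<z+8)&(g<110)   # dark = fingers
        if k.sum()>3:
            q=P[k];print(z,k.sum(),np.percentile(q[:,:2],[5,50,95],axis=0).round(0).tolist())
    l=m&(P[...,2]>50)&(P[...,2]<66)&(g>150);print("lid",l.sum(),P[l].mean(0).round(1), cv2.minAreaRect(P[l][:,:2].astype(np.float32)))
E
```

```text
4.35 0.02432983001926843 [504.87062839  73.06008781  30.37693099] 18.700000000000003
wrist 11263
36 44 [[514.0, 49.0], [518.0, 50.0], [526.0, 104.0]]
44 83 [[486.0, 48.0], [516.0, 96.0], [526.0, 104.0]]
52 724 [[457.0, 46.0], [501.0, 70.0], [522.0, 103.0]]
60 268 [[482.0, 46.0], [501.0, 73.0], [518.0, 102.0]]
68 190 [[513.0, 64.0], [516.0, 77.0], [517.0, 87.0]]
76 250 [[513.0, 63.0], [516.0, 77.0], [517.0, 88.0]]
84 316 [[513.0, 62.0], [516.0, 76.0], [518.0, 89.0]]
92 373 [[513.0, 61.0], [516.0, 76.0], [518.0, 89.0]]
100 477 [[514.0, 61.0], [516.0, 76.0], [518.0, 90.0]]
108 584 [[514.0, 60.0], [516.0, 76.0], [519.0, 90.0]]
116 743 [[514.0, 60.0], [516.0, 76.0], [519.0, 91.0]]
124 779 [[505.0, 68.0], [513.0, 74.0], [518.0, 82.0]]
132 104 [[497.0, 67.0], [516.0, 70.0], [518.0, 81.0]]
lid 4883 [536.5  78.6  55.9] ((531.9490356445312, 73.42247009277344), (57.30677795410156, 50.21990203857422), 10.321475982666016)
scene 836
20 28 [[446.0, 46.0], [452.0, 51.0], [496.0, 74.0]]
28 16 [[447.0, 44.0], [450.0, 54.0], [493.0, 74.0]]
36 26 [[447.0, 40.0], [490.0, 49.0], [515.0, 71.0]]
44 28 [[447
[... 762 characters left out ...]
[486.0, 101.0], [497.0, 103.0], [512.0, 107.0]]
44 52 [[449.0, 56.0], [487.0, 102.0], [510.0, 106.0]]
52 62 [[457.0, 67.0], [489.0, 81.0], [510.0, 105.0]]
60 7 [[495.0, 78.0], [499.0, 84.0], [505.0, 86.0]]
68 16 [[494.0, 81.0], [500.0, 86.0], [507.0, 90.0]]
76 16 [[495.0, 79.0], [500.0, 88.0], [508.0, 91.0]]
84 21 [[494.0, 81.0], [500.0, 88.0], [508.0, 90.0]]
92 20 [[493.0, 83.0], [500.0, 88.0], [507.0, 91.0]]
100 25 [[493.0, 61.0], [498.0, 89.0], [509.0, 92.0]]
108 29 [[493.0, 69.0], [500.0, 90.0], [511.0, 93.0]]
116 22 [[492.0, 88.0], [499.0, 90.0], [510.0, 93.0]]
lid 124 [530.   80.9  54.7] ((513.5908813476562, 73.00476837158203), (95.5483627319336, 46.46668243408203), 18.106962203979492)
```

```bash
python3 - <<'E'
from h import *
c=dict(np.load("w.npz"));P=world(c);g=c["image"].max(2)   # open fingers, TCP z 99.6
m=(g<110)&(abs(P[...,0]-505)<25)&(abs(P[...,1]-73)<75)&(P[...,2]>75)&(P[...,2]<240)
for z in range(76,236,10):
    k=m&(P[...,2]>=z)&(P[...,2]<z+10)
    for sgn in(-1,1):
        kk=k&((P[...,1]-73)*sgn>0)
        if kk.sum()>3: print(z,sgn,kk.sum(),np.percentile(P[kk],[5,50,95],axis=0)[:,:2].round(0).tolist())
c=dict(np.load("g_wrist.npz"))
for u,v in((230,230),(245,232),(262,232),(280,232),(225,240),(255,260)): print(u,v,c["depth"][v,u],world(c)[v,u].round(1),c["image"][v,u])
cv2.imwrite("pics/g2.png",cv2.resize(c["image"][120:320,170:340],(680,600),interpolation=cv2.INTER_AREA)) if 0 else cv2.imwrite("pics/g2.png",cv2.resize(c["image"][120:320,150:350],(600,600)))
E
```

```text
126 -1 44 [[506.0, 22.0], [520.0, 28.0], [524.0, 30.0]]
126 1 31 [[491.0, 118.0], [501.0, 120.0], [508.0, 128.0]]
136 -1 258 [[505.0, 20.0], [522.0, 28.0], [524.0, 30.0]]
136 1 258 [[490.0, 118.0], [505.0, 121.0], [508.0, 131.0]]
146 -1 332 [[506.0, 19.0], [523.0, 28.0], [525.0, 30.0]]
146 1 322 [[490.0, 118.0], [506.0, 121.0], [508.0, 132.0]]
156 -1 402 [[505.0, 18.0], [523.0, 28.0], [525.0, 30.0]]
156 1 411 [[490.0, 118.0], [506.0, 121.0], [508.0, 133.0]]
166 -1 524 [[505.0, 18.0], [523.0, 28.0], [525.0, 30.0]]
166 1 510 [[490.0, 118.0], [506.0, 122.0], [508.0, 134.0]]
176 -1 642 [[505.0, 17.0], [523.0, 28.0], [526.0, 30.0]]
176 1 659 [[491.0, 118.0], [506.0, 123.0], [508.0, 135.0]]
186 -1 785 [[509.0, 16.0], [524.0, 27.0], [526.0, 30.0]]
186 1 771 [[494.0, 119.0], [507.0, 124.0], [508.0, 136.0]]
196 -1 947 [[514.0, 15.0], [524.0, 25.0], [527.0, 29.0]]
196 1 967 [[498.0, 120.0], [506.0, 125.0], [508.0, 137.0]]
206 -1 654 [[504.0, 17.0], [525.0, 23.0], [527.0, 27.0]]
206 1 649 [[487.0, 122.0], [507.0, 126.0], [509.0, 135.0]]
216 -1 610 [[503.0, 23.0], [511.0, 24.0], [519.0, 26.0]]
216 1 668 [[486.0, 121.0], [494.0, 123.0], [502.0, 124.0]]
226 -1 796 [[511.0, 24.0], [520.0, 26.0], [527.0, 27.0]]
226 1 3131 [[495.0, 101.0], [526.0, 127.0], [529.0, 145.0]]
230 230 189.87666 [505.4  89.8  59.8] [112 123 122]
245 232 168.90642 [514.4  80.9  79.5] [69 76 82]
262 232 166.42386 [517.   71.6  81.8] [18 24 20]
280 232 169.53261 [517.4  61.2  78.9] [142 160 159]
225 240 197.48553 [495.4  92.1  54.7] [61 66 67]
255 260 196.1309 [486.8  70.6  59.6] [ 95 105 103]
```

View pics/g2.png

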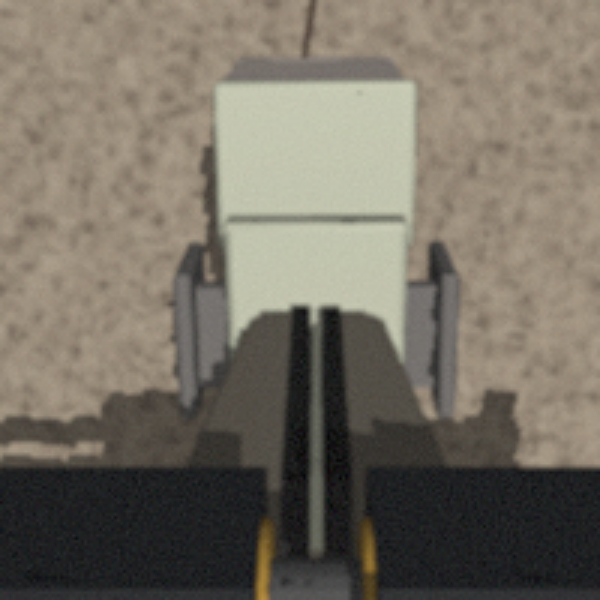

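The depth data shows the real finger ends about 33 mm above the reported TCP, so the fingers only closed just above the lid. Nothing was touched. I'll raise, reopen and measure the tip offset precisely.

Request:
arm_command:
  targets:
    - [0,0,-0.02,0]
    - [0,0,-0.01,0]
    - [0,0,0,0]
    - [0,0,0,0]
    - [0,0,0,0]
    - [0,0,0,0]
    - [0,0,0,0]
    - [0,0,0,0]
    - [0,0,0,0]
    - [0,0,0,0]
  gripper: 100

```text
t: 5.5
tool_pos: [504.8, 73.0, 60.3]
ee_rot: [[0.987, 0.163, -0.0], [0.163, -0.987, -0.0], [-0.0, 0.0, -1.0]]
contact_force: [0.4, 0.0, -0.2]
gripper_width: 0.851
grasp_force: 0.0
```

Request:
arm_command:
  targets:
    - [0,0,0,0]
    - [0,0,0,0]
    - [0,0,0,0]

```text
t: 5.8
tool_pos: [504.8, 73.0, 60.4]
ee_rot: [[0.987, 0.163, 0.0], [0.163, -0.987, -0.0], [0.0, 0.0, -1.0]]
contact_force: [0.1, 0.7, -0.4]
gripper_width: 0.997
grasp_force: 0.0
```

```bash
python3 look.py w3; python3 - <<'E'
from h import *
s=sense();zt=s["tool_pos"][2];R=np.array(s["ee_rot"]);t=np.array(s["tool_pos"])
for n in("wrist","scene","side"):
    c=dict(np.load("w.npz")) if n=="wrist" else vision.capture(n)
    P=(world(c)-t)@R  # tool frame
    d=c["depth"]>0
    for sg in(-1,1):
        k=d&(abs(P[...,0])<22)&(P[...,1]*sg>40)&(P[...,1]*sg<66)&(P[...,2]<5)&(P[...,2]>-70)
        if k.sum()<5: continue
        q=P[k];print(n,sg,k.sum(),"z max pct",np.percentile(q[:,2],[90,97,99,100]).round(1),"x",np.percentile(q[:,0],[2,98]).round(1),"|y|",np.percentile(abs(q[:,1]),[2,98]).round(1))
E
```

```text
5.8 [504.8  73.   60.4] [[0.987, 0.163, 0.0], [0.163, -0.987, -0.0], [0.0, 0.0, -1.0]]
8397 [509.3  73.9  56.7] ((504.3936767578125, 73.01522064208984), (111.91376495361328, 61.23085021972656), 10.333240509033203)
8634 [509.6  74.   56.5] ((504.37530517578125, 73.09122467041016), (112.30253601074219, 61.11920166015625), 9.6419038772583)
wrist -1 1235 z max pct [-39.3 -36.1 -34.8 -33. ] x [-8.  11.6] |y| [45.9 59. ]
wrist 1 1234 z max pct [-39.5 -36.  -34.9 -32.7] x [-8.  11.7] |y| [45.4 58.7]
scene -1 72 z max pct [-39.3 -36.6 -36.  -35.8] x [-11.2   7.8] |y| [43.1 56.5]
scene 1 67 z max pct [-41.4 -36.3 -35.9 -35.7] x [-11.5   6.7] |y| [46.1 62.8]
side -1 113 z max pct [-38.  -34.7 -33.1 -32.7] x [-9.9  8.3] |y| [47. 64.]
side 1 92 z max pct [-37.5 -34.3 -33.7 -32.3] x [-9.6  8.6] |y| [42.  55.7]
```

All three cameras agree: the tips end 33 mm short of the reported TCP. For tips at about 31 mm, the TCP must read about -2, so I descend 62 mm.

Request:
arm_command:
  targets:
    - [0,0,0.02,0]
    - [0,0,0.015,0]
    - [0,0,0.015,0]
    - [0,0,0.012,0]
    - [0,0,0,0]
    - [0,0,0,0]

```text
t: 6.55
tool_pos: [504.9, 73.0, -1.6]
ee_rot: [[0.987, 0.163, -0.0], [0.163, -0.987, -0.0], [-0.0, 0.0, -1.0]]
contact_force: [-0.1, -0.1, -0.3]
gripper_width: 1.0
grasp_force: 0.0
```

Request:
arm_command:
  targets:
    - [0,0,0,0]
    - [0,0,0,0]
    - [0,0,0,0]
    - [0,0,0,0]
    - [0,0,0,0]
    - [0,0,0,0]
    - [0,0,0,0]
    - [0,0,0,0]
    - [0,0,0,0]
    - [0,0,0,0]
  gripper: 0
  grip_force: 25

```text
t: 7.55
tool_pos: [505.1, 73.1, -1.4]
ee_rot: [[0.987, 0.163, 0.0], [0.163, -0.987, 0.0], [0.0, -0.0, -1.0]]
contact_force: [-1.1, -1.0, 5.7]
gripper_width: 0.54
grasp_force: 25.0
```

The opening of 0.54 is 50 mm, so both tabs are fully in at 25 N. Lifting.

Request:
arm_command:
  targets:
    - [0,0,0,0]
    - [0,0,-0.01,0]
    - [0,0,-0.01,0]
    - [0,0,-0.015,0]
    - [0,0,-0.02,0]
    - [0,0,-0.025,0]
    - [0,0,-0.025,0]
    - [0,0,-0.025,0]
    - [0,0,0,0]
    - [0,0,0,0]

```text
t: 8.55
tool_pos: [504.7, 73.1, 128.7]
ee_rot: [[0.987, 0.163, 0.001], [0.163, -0.987, 0.0], [0.001, -0.0, -1.0]]
contact_force: [0.3, -0.8, -0.7]
gripper_width: 0.537
grasp_force: 25.0
```

```bash
python3 - <<'E'
from h import *
s=sense();print(s["t"],s["gripper_width"],s["grasp_force"],s["contact_force"])
a=vision.capture("wrist");b=vision.capture("side");c=vision.capture("scene")
r=lambda x:cv2.resize(x,(400,300),interpolation=2)
cv2.imwrite("pics/l1.png",np.hstack([r(a["image"]),np.asarray(r(c["image"][80:245,140:360]))]))
P=world(c);k=(P[...,2]>10)&(abs(P[...,0]-505)<70)&(abs(P[...,1]-73)<40)&(P[...,2]<180)
print(np.histogram(P[k][:,2],bins=range(10,190,15)))
c=a;P=world(c);k=(P[...,2]>10)&(abs(P[...,0]-505)<70)&(abs(P[...,1]-73)<40)&(P[...,2]<180)
print(np.histogram(P[k][:,2],bins=range(10,190,15)))
E
```

```text
8.55 0.5370669312360874 24.984080493450165 [ 0.32004342 -0.78738905 -0.71773543]
(array([210, 228, 240,   0,   0,   0,   0,   0,   0,  37, 112]), array([ 10,  25,  40,  55,  70,  85, 100, 115, 130, 145, 160, 175]))
(array([ 70,  69, 311,   0,   0,   0,   0,   0,   0,   0, 298]), array([ 10,  25,  40,  55,  70,  85, 100, 115, 130, 145, 160, 175]))
```

View pics/l1.png

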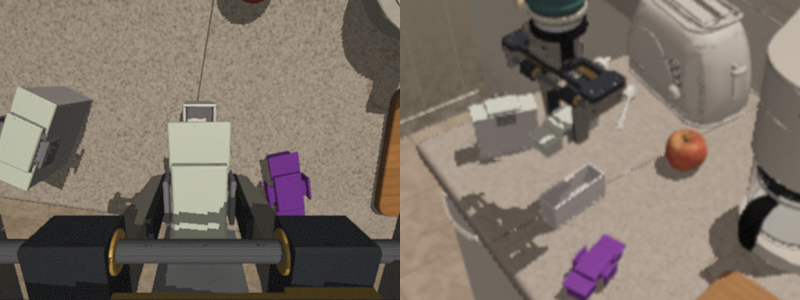

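The lid is held, and the low box stands open at (575,195) in the right panel. Before carrying it over, I check the corridor to the board for obstacles.

```bash
python3 - <<'E'
from h import *
for n in("scene0","side0"):
    c=dict(np.load(n+".npz"));P=world(c)
    a=np.array([505,73.]);b=np.array([554,-335.]);u=(b-a)/np.linalg.norm(b-a);w=P[...,:2]-a
    al=w@u;pe=w[...,0]*-u[1]+w[...,1]*u[0]
    for z in (30,90):
        k=(c["depth"]>0)&(P[...,2]>z)&(P[...,2]<500)&(al>60)&(al<540)&(abs(pe)<100)
        print(n,z,k.sum(), P[k].min(0) if k.any() else "",P[k].max(0) if k.any() else "", abs(pe[k]).min() if k.any() else "")
E
```

```text
scene0 30 1896 [ 420.71790089 -198.85373058   30.01241212] [638.04506391  24.76180067 499.95472994] 24.552374737883667
scene0 90 1544 [ 553.40964189 -198.85373058   90.29213742] [638.04506391  24.76180067 499.95472994] 36.74956426495716
side0 30 826 [ 423.21495252 -188.57181973   30.02067458] [636.20405724  25.16012436 499.39882671] 38.09006095910676
side0 90 682 [ 554.20249763 -187.14623482   90.25275216] [635.8091764   25.16012436 499.39882671] 38.09006095910676
```

```bash
python3 - <<'E'
from h import *
c=vision.capture("scene");P=world(c)
for y0 in range(-460,60,40):
    k=(c["depth"]>0)&(P[...,1]>y0)&(P[...,1]<=y0+40)&(P[...,0]>400)&(P[...,0]<900)&(P[...,2]<450)
    for z in(30,90):
        q=P[k&(P[...,2]>z)]
        if len(q)>5: print(y0,z,len(q),np.percentile(q[:,0],[1,50]).round(0),np.percentile(q[:,2],98).round(0))
E
```

```text
-460 30 1688 [804. 812.] 229.0
-460 90 1405 [804. 813.] 229.0
-420 30 532 [757. 834.] 229.0
-420 90 430 [821. 836.] 229.0
-380 30 357 [740. 750.] 89.0
-300 30 2526 [718. 752.] 325.0
-300 90 2243 [718. 751.] 325.0
-260 30 2993 [693. 720.] 330.0
-260 90 2634 [693. 719.] 330.0
-220 30 2798 [633. 693.] 332.0
-220 90 2497 [634. 694.] 333.0
-180 30 1889 [632. 691.] 333.0
-180 90 1837 [634. 693.] 333.0
-140 30 1187 [686. 731.] 331.0
-140 90 1161 [686. 734.] 331.0
-100 30 634 [424. 774.] 328.0
-100 90 413 [721. 813.] 329.0
-60 30 225 [429. 493.] 324.0
-60 90 130 [488. 515.] 325.0
-20 30 585 [481. 519.] 294.0
-20 90 492 [481. 510.] 294.0
20 30 2395 [452. 497.] 446.0
20 90 1981 [453. 492.] 446.0
```

The nearest obstacle is the coffee-jug handle, at x≥632 for y between -220 and -140. A straight path to (540,-335) clears it.

Request:
arm_command:
  targets:
    - [-0.002,0.02,0,0]
    - [-0.002,0.03,0,0]
    - [-0.003,0.04,0,0]
    - [-0.003,0.04,0,0]
    - [-0.003,0.04,0,0]
    - [-0.003,0.04,0,0]
    - [-0.003,0.04,0,0]
    - [-0.003,0.04,0,0]
    - [-0.003,0.04,0,0]
    - [-0.003,0.03,0,0]

```text
t: 9.75
tool_pos: [535.1, -289.5, 127.2]
ee_rot: [[0.987, 0.161, -0.002], [0.161, -0.987, -0.0], [-0.002, 0.0, -1.0]]
contact_force: [0.8, 0.3, -0.5]
gripper_width: 0.543
grasp_force: 25.0
```

Request:
arm_command:
  targets:
    - [-0.002,0.025,0,0]
    - [-0.002,0.015,0,0]
    - [0,0.008,0,0]
    - [0,0,0,0]
    - [0,0,0,0]
    - [0,0,0,0]

```text
t: 10.35
tool_pos: [540.3, -332.9, 128.3]
ee_rot: [[0.986, 0.165, 0.0], [0.165, -0.986, 0.001], [0.0, -0.001, -1.0]]
contact_force: [0.4, 0.5, -0.6]
gripper_width: 0.535
grasp_force: 25.0
```

Rest height is TCP about -12.5. I'll descend to near contact, then creep.

Request:
arm_command:
  targets:
    - [0,0,0.02,0]
    - [0,0,0.03,0]
    - [0,0,0.03,0]
    - [0,0,0.025,0]
    - [0,0,0.015,0]
    - [0,0,0.008,0]
    - [0,0,0,0]
    - [0,0,0,0]

```text
t: 11.15
tool_pos: [540.7, -335.0, 1.4]
ee_rot: [[0.987, 0.163, 0.002], [0.163, -0.987, -0.001], [0.001, 0.001, -1.0]]
contact_force: [0.5, -0.5, -0.4]
gripper_width: 0.538
grasp_force: 25.0
```

Request:
arm_command:
  targets:
    - [0,0,0.004,0]
    - [0,0,0.003,0]
    - [0,0,0.002,0]
    - [0,0,0.002,0]
    - [0,0,0.001,0]
    - [0,0,0,0]
    - [0,0,0,0]

```text
t: 11.85
tool_pos: [539.9, -334.7, -11.6]
ee_rot: [[0.987, 0.163, 0.0], [0.163, -0.987, -0.0], [0.0, 0.0, -1.0]]
contact_force: [-0.2, -0.6, -0.7]
gripper_width: 0.536
grasp_force: 25.0
```

Request:
arm_command:
  targets:
    - [0,0,0.0007,0]
    - [0,0,0.0005,0]
    - [0,0,0,0]
    - [0,0,0,0]

```text
t: 12.25
tool_pos: [540.0, -334.8, -12.3]
ee_rot: [[0.987, 0.163, 0.0], [0.163, -0.987, -0.0], [0.0, 0.0, -1.0]]
contact_force: [-1.9, 1.4, 5.0]
gripper_width: 0.539
grasp_force: 25.0
```

Contact at +5 N, so the lid is seated on the board. I'll release, wait for the fingers to open fully, then retreat straight up.

Request:
arm_command:
  targets:
    - [0,0,0,0]
    - [0,0,0,0]
    - [0,0,0,0]
    - [0,0,0,0]
    - [0,0,0,0]
    - [0,0,0,0]
    - [0,0,0,0]
    - [0,0,0,0]
  gripper: 100

```text
t: 13.05
tool_pos: [539.9, -334.7, -12.8]
ee_rot: [[0.987, 0.163, -0.0], [0.163, -0.987, -0.0], [-0.0, 0.0, -1.0]]
contact_force: [-0.2, -0.2, -0.9]
gripper_width: 0.999
grasp_force: 0.0
```

Request:
arm_command:
  targets:
    - [0,0,-0.01,0]
    - [0,0,-0.02,0]
    - [0,0,-0.03,0]
    - [0,0,-0.03,0]
    - [0,0,-0.03,0]
    - [0,0,-0.02,0]
    - [0,0,-0.01,0]
    - [0,0,0,0]
    - [0,0,0,0]
    - [0,0,0,0]

```text
t: 14.05
tool_pos: [539.0, -334.1, 135.7]
ee_rot: [[0.987, 0.163, -0.002], [0.163, -0.987, 0.001], [-0.002, -0.001, -1.0]]
contact_force: [-0.5, 0.4, 0.3]
gripper_width: 1.0
grasp_force: 0.0
```

```bash
python3 - <<'E'
from h import *
s=sense();print(s["t"],s["gripper_width"],s["contact_force"])
a=vision.capture("wrist");c=vision.capture("scene")
r=lambda x:cv2.resize(x,(400,300),interpolation=2)
cv2.imwrite("pics/f.png",np.hstack([r(a["image"]),r(c["image"])]))
P=world(a);g=a["image"].min(2);k=(abs(P[...,0]-540)<75)&(abs(P[...,1]+335)<45)&(P[...,2]>40)&(P[...,2]<70)
q=P[k];print(len(q),np.percentile(q[:,2],[5,50,98]),cv2.minAreaRect(q[:,:2].astype(np.float32)))
l=q[q[:,2]>45];A=np.c_[l[:,:2]-l[:,:2].mean(0),np.ones(len(l))];print(np.linalg.lstsq(A,l[:,2],rcond=None)[0])
P=world(c);k=(abs(P[...,0]-505)<75)&(abs(P[...,1]-73)<45)&(P[...,2]>42)&(P[...,2]<60);q=P[k]
print("box",len(q),q[:,2].max(),cv2.minAreaRect(q[:,:2].astype(np.float32)))
E
```

```text
14.05 0.9995688167727084 [-0.48659683  0.38736189  0.29871818]
4723 [41.17969332 43.8976838  50.27139094] ((539.561767578125, -335.03668212890625), (111.85682678222656, 61.045928955078125), 9.490756034851074)
[-4.19710331e-03  9.94024312e-04  4.89554296e+01]
box 204 52.57915691750725 ((501.38848876953125, 70.39790344238281), (111.81741333007812, 42.97624588012695), 10.110783576965332)
```

View pics/f.png

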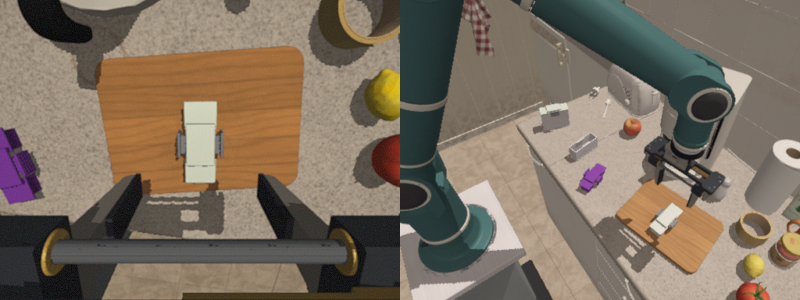

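The lid is level on the board at (200,143) in the left panel, with its top at 50 mm as expected. The open box stands where it was, and the robot is clear of everything.

```bash
python3 -c "
from plant import ticket;print(ticket.hand_in())"
```

```text
the job is handed in; nothing more can be done
None
```

The low box's lid is off and lies level, right side up, on the chopping board; the low box stands open in place, the tall box was not touched, and the job is handed in at about 14 s (no verdict was shown).

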